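Sound the dowel hole with the depth gauge

ROBOT

A 7-joint arm with a two-finger parallel gripper is mounted at the origin on the work surface. World frame = base frame: x ahead of the robot, y to its left, z up, the work surface at z = 0. Lengths are in m, angles in rad, forces in N, time in s.
With the tool pointing down it reaches from about 0.4 to 0.85 m from the base axis. Payload 4.5 kg.
Tool frame: the origin (TCP) lies at the centre of the arm's flange, where the gripper is bolted on; the fingertips stand 166 mm ahead of it and the grasp point (between the pads) lies 147 mm ahead of it (r.grip_depth is the distance from the TCP to the grasp point, in m); z points along the fingers, y is the line along which they close (so a half turn about z gives the same grasp; the last joint's range is limited). The gripper opens to 88 mm and grips with 3 to 60 N. Pads are 18 mm wide; open, the fingers measure 123 mm over their backs; the gripper's body (75 mm by 187 mm) begins 45 mm behind the grasp point.
Start: joints at [-1.297, 0.689, -0.195, 1.565, 0.157, 0.902, -0.215], TCP at [0.148, 0.607, 0.405] pointing down, gripper open.
Joint ranges: [-3.01, 3.01], [-0.46, 2.08], [-1.47, 1.51], [0.13, 2.56], [-1, 4.14], [0.04, 2.09], [-2.66, 2.66]. Speed limits (rad/s): [2.57, 2.57, 3.14, 3.14, 3.14, 3.14, 3.14].

INTERFACE

Orientations are given as a unit quaternion [x, y, z, w].
In Python, from plant import status, cams, r, finder gives the robot as it stands.
- The arm moves only by the tool play_rows, never from a script. Its argument "rows" is a list of rows, each a list of 7 numbers: the opening in per cent of the stroke, from 0 (shut) to 100 (fully open), then the shift along the tool's x, y, z in m, then the turn, a rotation vector about the tool's x, y, z in degrees. A call has 1 to 8 rows; each row shifts and turns the commanded pose from where the row before left it, along the tool's axes as they then stand; what a row does not reach is not made up. A row lasts 1/8 s, in which the tool goes at most 62.5 mm and 10.7 degrees, less where a joint would pass 70% of its speed; a pose out of reach is approached as far as the arm can. A call with a gripper value outside its range is refused whole. The fingers move at their own pace and stop on an object; "grip_force" is the grip in N (left out, the last holds). Time passes only in rows, so rows that do not move let the fingers close. It gives the time, the measured TCP pose, the force, the opening and the grip force at its end, in the units of the state.
- status.get_state(): the state, without advancing time (a new reading comes with each control period).
- cams.snapshot(name): name is "scene" or "top" or "wrist"; returns the picture (384x512x3 uint8, red, green, blue); there is no depth.
- cams.camera_params(name): a dict with "vfov" (degrees; the focal length in pixels is half the picture's height over the tangent of half this angle, whatever the lens; pixels are square), "cx", "cy" (the principal point, pixels), "R" (3x3) and "t" (3): a world point X has camera coordinates R X + t; the wrist camera has in their place "tool_from_camera" (4x4, takes a point from camera to tool coordinates, whose origin is the TCP and whose axes are the flange's). Camera axes: x right, y down, z forward; pixel columns grow to the right and rows downward; lengths in m; the calibration is good to about 2 mm. A picture is of the moment at which its call begins: read the wrist's pose just before it. camera_params takes no time and is no camera call.
- r.finish_job(): hands the job in; it is judged then, once.
Trained networks look in the newest picture that a camera, given by its name, has taken for a name from the list of things; names that differ only in an ending like _2 or _b are one class to them, and where a whole thing is asked for, a point or a joint stands for the part that bears it (a point fixed in the world has none). Each returns a list of dicts, best first, with "score" (0 to 1); they miss things now and then, are a little off and sometimes report something else, mostly with a low value. They report only what shows in the picture. A call takes as long as a camera call. They do not tell look-alikes from the thing itself.
- finder.spot_in(camera, label): "at" ([x, y, z] in m, in the coordinates of the camera as it stood for that picture, good to about 4 mm: the middle of the surface that is visible of it).
- finder.regions_of(camera, label): "mask" (384x512 bool, what is visible of it).
The state is a dict: "clock": time; "q": joint angles; "qd": joint speeds; "joint_torque": joint torques, N m; "tool_pos": TCP position; "eef_rot": TCP orientation; "contact_force": force on the tool from outside, world axes, zero at the start; "moment": the same for the moment, N m; "opening": opening from 0.0 (shut) to 1.0 (fully open); "finger_force": force on a finger pad.
Only numpy, scipy, OpenCV 4.12 (cv2) and the standard library are available. Lean on these libraries where they do the work, as an engineer would, in place of code of your own. Each camera call takes 0.05 s, during which the arm holds its last target. There are 200 camera calls.

TASK

Take the depth gauge out of its turned stand and drop its rod into the large dowel hole in the wooden plinth. Push it gently, by feel, until the rod has bottomed out in the hole and the sliding collar, pushed up the rod by the plinth's top, marks the depth; the floor of the hole is thin, so do not lean on it hard. Leave the gauge standing upright there, let go, and do not disturb the other things on the table.

Things in the scene. Friction and masses are not known exactly. Their poses are not given: they have to be found in the camera images.
- gauge_handle (a point): centre of the depth gauge's square light-wood handle, 24 x 24 mm, 46 mm tall. z points up along handle and rod; x and y are square to the handle's flat sides. Under the handle a round wooden flange, 44 mm across, 6 mm thick (underside 29 mm below this point), then a steel rod. The gauge (120 g) starts upright in the stand, hanging by its flange on the rim
- rod_tip (a point): centre of the lower end face of the gauge's plain steel rod, 10 mm in diameter with a 2 mm chamfer at the tip; 99 mm straight below gauge_handle (same axes)
- collar (a joint): how far the gauge's sliding collar (steel ring 24 mm across, 10 mm tall) has been pushed up the rod, in m: at 0 its underside is 10 mm above the rod's tip, at the most (0.048) 58 mm. It starts near 0. Stiff fit: about 4 N moves it along the rod, it never slides under the gauge's weight alone, and it stays where it is left
- collar_face (a point): centre of the collar's underside, on the rod's axis; when the gauge stands in the hole this face must lie on the plinth's top
- hole (a point): mouth of the large round blind dowel hole, on its axis, level with the plinth's top: 11.5 mm in diameter, upright. Its depth differs from plinth to plinth, 22 to 45 mm, and is not given: feel for firm resistance beyond the collar's steady 4 N. Its floor is thin and cracks at 20 N; the wood round it bruises at 25 N
- plinth_top (a point): middle of the top of the plinth, a fixed light-wood block 120 x 80 mm, 60 mm tall. The large hole lies 25 mm from here along the plinth's long x axis; the two 6.5 mm holes at the other end are too small for the rod
- stand_rim (a point): centre of the top rim of the gauge's stand, 90 mm above the table: a fixed turned wooden tube, bore 34 mm, outside 48 mm, on a foot 84 mm across. The rod and collar hang in its bore, so the gauge must be lifted 75 mm straight up to come free
- sanding_block: loose cork block 75 x 38 x 28 mm lying between stand and plinth; origin at the middle of its underside; leave it alone
- magnifier: loose magnifying glass, lens frame 130 mm across, handle 115 mm along -x, 18 mm tall; origin under the lens; leave it alone
- glue_jar: loose jar 64 mm across, 85 mm tall; origin at the middle of its underside; leave it alone
- pencil_pot: loose black pot 72 mm across, 85 mm tall, with pencils up to 145 mm; origin at the middle of its underside; leave it alone
- offcut: loose light-wood offcut 55 x 35 x 12 mm; origin at the middle of its underside; leave it alone
- screwdriver: loose screwdriver lying on the table; leave it alone
There are look-alikes about, which are no part of the job. Leave any pink look-alike of the part that bears gauge_handle alone. Leave any purple look-alike of the part that bears hole alone.

How it is judged:
On the way, in this order (a step that is already met when the one before it is completed fails the run):
1. the gauge is lifted clear of its stand (z of rod_tip in the frame of stand_rim above 0.003 m), for 0.1 s.
2. the rod's tip is in the large hole (z of rod_tip in the frame of hole below -0.005 m and horizontal distance between rod_tip and hole below 0.003 m), for 0.1 s.
At the end, for the whole second after the job is handed in: the gauge stands upright (within 5 degrees) in the large hole, its rod's tip within 1.5 mm of the hole's floor, the collar's underside down on the plinth's top (within 2 mm), at rest (plug_c0 is the wooden disc that forms the floor; its centre lies 6 mm under the floor's face) (distance between rod_tip and plug_c0 below 0.0075 m and horizontal distance between rod_tip and hole below 0.003 m and z of collar_face in the frame of hole below 0.002 m and angle between gauge_handle's own z axis and vertical below 0.09 rad and velocity of joint collar below 0.005 m/s); the robot touches nothing.
It fails at once if the thin floor of the hole is pressed with more than 20 N (contact force between anything else and plug_c0 above 20 N).
It fails at once if the gauge is pressed on the plinth with more than 25 N (contact force between gauge and plinth above 25 N).
It fails at once if a bystander is moved by more than 30 mm (distance of any of sanding_block, magnifier, glue_jar, pencil_pot, offcut, screwdriver from where it was at the start of the episode above 0.03 m).
It also fails if it takes over 51 s, if anything falls off the work surface, if the arm or the gripper's body presses on something with over 40 N, if the wrist force passes 120 N, or if a joint passes its speed limit or range.

## Working session

There is one attempt and no reset: what is moved stays moved. The work goes in short steps, Python scripts to look and compute and a tool call to move; the robot and the scene stay as the last step left them, time stands still between calls to the robot, and variables do not carry over. Pictures are saved under pics/ and viewed, at most 10 in all, crops included, and the job is handed in when it is done.

Besides the shell and the picture viewer there is one more tool, called after "Emit:" by a JSON object that holds its "name" and its "arguments". play_rows: Moves the arm, as the interface text tells. Its arguments: {"type":"object","properties":{"rows":{"type":"array","items":{"type":"array","items":{"type":"number"}}},"grip_force":{"type":"number"}},"required":["rows"]}

```bash
mkdir -p pics; cat > h.py <<'E'
import numpy as np, cv2
from plant import status, cams, r, finder
from scipy.spatial.transform import Rotation as Ro
def toworld(name,p,s=None):
    c=cams.camera_params(name); p=np.asarray(p)
    if name=="wrist":
        q=np.array(c["tool_from_camera"])@np.r_[p,1]; s=s or status.get_state()
        return Ro.from_quat(s["eef_rot"]).apply(q[:3])+s["tool_pos"]
    return np.array(c["R"]).T@(p-np.array(c["t"]))
def plane(name,u,v,z,s=None):
    c=cams.camera_params(name); f=192/np.tan(np.radians(c["vfov"]/2))
    d=np.array([(u-c["cx"])/f,(v-c["cy"])/f,1.])
    o=toworld(name,[0,0,0],s); w=toworld(name,d,s)-o
    return o+w*(z-o[2])/w[2]
E
python3 - <<'E'
from h import *
s=status.get_state(); print({k:np.round(v,3).tolist() for k,v in s.items()})
ims=[]
for n in ("top","scene"):
    im=cams.snapshot(n); ims.append(im)
    for l in ("gauge_handle","hole","plinth_top","stand_rim","sanding_block","pencil_pot","glue_jar","collar"):
        try:
            for d in finder.spot_in(n,l)[:3]: print(n,l,round(d["score"],2),np.round(toworld(n,d["at"]),3))
        except Exception as e: print(n,l,e)
    cv2.imwrite(f"pics/{n}.png",cv2.cvtColor(im,cv2.COLOR_RGB2BGR))
print(cams.camera_params("top"), cams.camera_params("wrist"))
E
```

```text
{'clock': 0.0, 'q': [-1.297, 0.69, -0.195, 1.566, 0.157, 0.902, -0.215], 'qd': [-0.001, 0.002, 0.0, -0.001, 0.001, -0.001, -0.001], 'joint_torque': [-0.0, -52.755, -1.267, -15.342, -0.053, 0.007, 0.0], 'tool_pos': [0.148, 0.607, 0.404], 'eef_rot': [0.12, 0.993, -0.001, -0.0], 'contact_force': [-0.857, -0.349, -0.006], 'moment': [-0.023, -0.011, 0.056], 'finger_force': 0.0, 'opening': 1.001}
top gauge_handle 0.59 [0.508 0.142 0.112]
top gauge_handle 0.59 [0.392 0.118 0.091]
top hole 0.79 [ 0.553 -0.14   0.062]
top hole 0.72 [ 0.381 -0.228  0.061]
top plinth_top 0.8 [ 0.38  -0.224  0.061]
top plinth_top 0.61 [ 0.554 -0.146  0.062]
top stand_rim 0.64 [0.498 0.133 0.01 ]
top stand_rim 0.59 [ 0.384 -0.006  0.011]
top sanding_block 0.88 [ 0.538 -0.006  0.028]
top pencil_pot 0.97 [ 0.605 -0.39   0.062]
top pencil_pot 0.65 [ 0.382 -0.008  0.01 ]
top glue_jar 0.82 [0.595 0.383 0.083]
scene gauge_handle 0.63 [0.518 0.143 0.114]
scene gauge_handle 0.6 [0.405 0.121 0.083]
scene hole 0.8 [ 0.577 -0.141  0.061]
scene hole 0.72 [ 0.41  -0.23   0.059]
scene plinth_top 0.82 [ 0.58  -0.145  0.053]
sce
[... 327 characters left out ...]
6064328, 'cx': 255.33914588310327, 'cy': 190.0313920071152, 'R': array([[-0.01344927, -0.9997542 ,  0.0176252 ],
       [-0.98225724,  0.00991229, -0.18727645],
       [ 0.18705571, -0.01983121, -0.98214911]]), 't': array([0.00656707, 0.59473313, 0.90105299])} {'vfov': 62.78699133109005, 'cx': 251.5516616366036, 'cy': 191.1587981214101, 'tool_from_camera': array([[ 6.03508550e-04, -9.65278192e-01, -2.61223369e-01,
         6.68130178e-02],
       [ 9.99999232e-01,  2.99726280e-04,  1.20275933e-03,
        -3.93355742e-04],
       [-1.08270184e-03, -2.61223895e-01,  9.65277631e-01,
         2.11258468e-02],
       [ 0.00000000e+00,  0.00000000e+00,  0.00000000e+00,
         1.00000000e+00]])}
```

View pics/top.png

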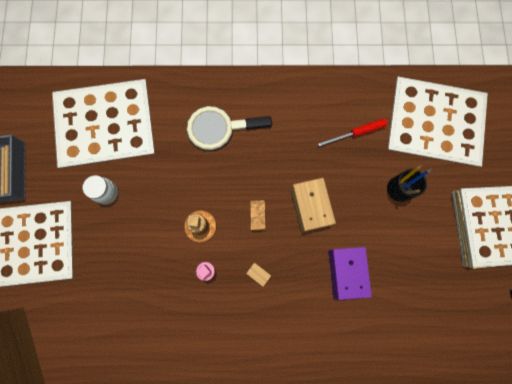

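View pics/scene.png

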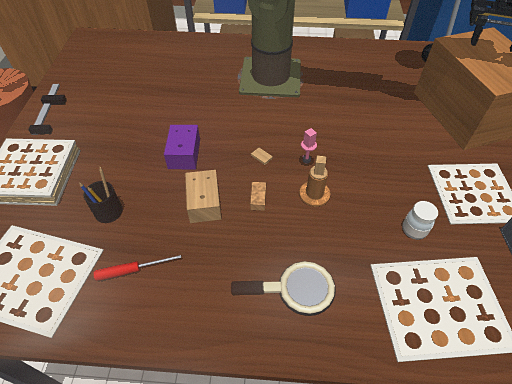

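The top view shows the gauge on its stand at about (200,226). The wooden plinth is at (314,204), with its large hole near (311,193). The pink decoy is at (205,271) and the purple one at (350,272). The scene view shows the same layout. Next I'll get the wrist camera over the gauge.

```bash
python3 - <<'E'
from h import *
s=status.get_state(); R=Ro.from_quat(s["eef_rot"])
print(R.as_matrix().round(3))
print("hole",plane("top",311,193.5,.06),"small",plane("top",308,217,.06),plane("top",326,213.5,.06),"stand foot",plane("top",200,226,.01))
for t in ([.45,.16,.42],): print(R.inv().apply(np.array(t)-s["tool_pos"]))
im=cv2.imread("pics/top.png")
a=cv2.resize(im[195:285,170:240],None,fx=5,fy=5,interpolation=2);b=cv2.resize(im[170:260,280:350],None,fx=5,fy=5,interpolation=2)
cv2.imwrite("pics/crop.png",np.hstack([a,b]))
E
```

```text
[[-0.971  0.237  0.   ]
 [ 0.237  0.971  0.   ]
 [ 0.     0.    -1.   ]]
hole [ 0.58362677 -0.14178629  0.06      ] small [ 0.52373054 -0.13175     0.06      ] [ 0.53206296 -0.1775588   0.06      ] stand foot [0.50904862 0.14498746 0.01      ]
[-0.39914665 -0.3627285  -0.01529508]
```

View pics/crop.png

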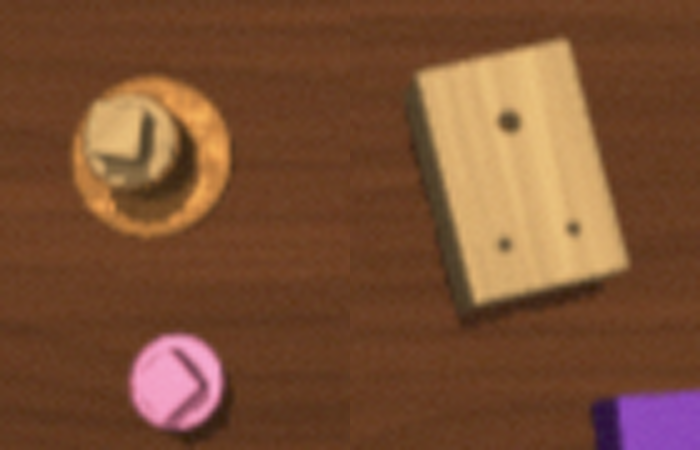

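The crop shows the handle's edges turned about 15° in the image, which nearly matches the current tool yaw. The large hole shows clearly in the plinth.

Emit:
{"name": "play_rows", "arguments": {"rows": [[100, -0.038, -0.0305, 0, 0, 0, 0], [100, -0.038, -0.0305, 0, 0, 0, 0], [100, -0.038, -0.0305, 0, 0, 0, 0], [100, -0.038, -0.0305, 0, 0, 0, 0], [100, -0.038, -0.0305, -0.004, 0, 0, 0], [100, -0.038, -0.0305, -0.004, 0, 0, 0], [100, -0.038, -0.0305, -0.004, 0, 0, 0], [100, -0.038, -0.0305, -0.004, 0, 0, 0]]}}

```text
clock: 1.9
tool_pos: [0.3867, 0.2967, 0.4211]
eef_rot: [0.12, 0.993, 0.0, 0.0]
contact_force: [0.0, 0.1, -0.8]
opening: 0.999
finger_force: 0.0
```

Emit:
{"name": "play_rows", "arguments": {"rows": [[100, -0.038, -0.0305, 0, 0, 0, 0], [100, -0.038, -0.0305, 0, 0, 0, 0], [100, -0.038, -0.0305, 0, 0, 0, 0], [100, -0.033, -0.03, 0, 0, 0, 0], [100, 0, 0, 0, 0, 0, 0], [100, 0, 0, 0, 0, 0, 0]]}}

```text
clock: 2.65
tool_pos: [0.4994, 0.1456, 0.4208]
eef_rot: [0.119, 0.993, 0.0, -0.0]
contact_force: [0.2, -0.2, -0.0]
opening: 1.001
finger_force: 0.0
```

```bash
python3 - <<'E'
from h import *
s=status.get_state(); im=cams.snapshot("wrist"); print(s["clock"],s["tool_pos"],s["eef_rot"])
for l in ("gauge_handle","stand_rim"):
    for d in finder.spot_in("wrist",l)[:3]: print(l,round(d["score"],2),np.round(toworld("wrist",d["at"],s),3))
cv2.imwrite("pics/w1.png",cv2.cvtColor(im,cv2.COLOR_RGB2BGR))
E
```

```text
2.65 [0.49937813 0.1455848  0.42075643] [ 1.19367016e-01  9.92850085e-01  4.26566546e-04 -2.04195743e-04]
gauge_handle 0.86 [0.504 0.148 0.127]
gauge_handle 0.6 [0.401 0.125 0.115]
stand_rim 0.93 [0.49  0.151 0.01 ]
```

View pics/w1.png

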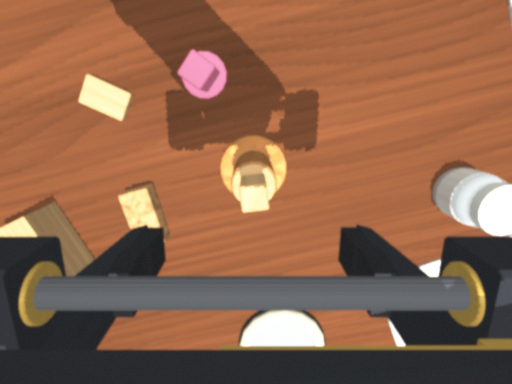

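The wrist view shows the handle's bright top face centred near (255,200), turned a few degrees, with the stand foot behind it.

```bash
python3 - <<'E'
from h import *
s=status.get_state(); im=cv2.imread("pics/w1.png")
g=im[...,0].astype(int); c=im[175:225,225:285]
m=((c[...,0]>125)&(c[...,2]>200)).astype(np.uint8)
n,L,st,ce=cv2.connectedComponentsWithStats(m); k=1+np.argmax(st[1:,4]); print(st[k],ce[k])
pts=np.argwhere(L==k)[:,::-1]+[225,175]
w=np.array([plane("wrist",u,v,.142,s)[:2] for u,v in pts])
rect=cv2.minAreaRect((w*1000).astype(np.float32)); print(rect, w.mean(0))
B=cv2.boxPoints(rect); print(B)
R=Ro.from_quat(s["eef_rot"]); print("tool y yaw",np.degrees(np.arctan2(*R.as_matrix()[[1,0],1])))
cen=np.r_[np.array(rect[0])/1000,.119+.147]; print("delta tool",R.inv().apply(cen-s["tool_pos"]))
cv2.imwrite("pics/c2.png",np.hstack([cv2.resize(c,None,fx=6,fy=6),cv2.cvtColor(cv2.resize(255*(L==k).astype(np.uint8),None,fx=6,fy=6),8)]))
E
```

```text
[   7    0   52   38 1157] [30.39152982 17.72255834]Traceback (most recent call last):
  File "<stdin>", line 7, in <module>
  File "h.py", line 13, in plane
    o=toworld(name,[0,0,0],s); w=toworld(name,d,s)-o
                                 ~~~~~~~^^^^^^^^^^
  File "h.py", line 5, in toworld
    c=cams.camera_params(name); p=np.asarray(p)
ValueError: time passes only in moves, steps and waits
```

```bash
sed -i 's/^def toworld/import functools\nCP=functools.lru_cache(None)(cams.camera_params)\ndef toworld/; s/c=cams.camera_params(name)/c=CP(name)/' h.py
cat > m.py <<'E'
from h import *
s=status.get_state(); im=cv2.imread("pics/w1.png")
c=im[175:225,225:285]
t,_=cv2.threshold(c[...,0],0,255,cv2.THRESH_OTSU)
for t in (t,160,175,190):
    m=(c[...,0]>t).astype(np.uint8)
    n,L,st,ce=cv2.connectedComponentsWithStats(m); k=1+np.argmax(st[1:,4])
    pts=np.argwhere(L==k)[:,::-1]+[225,175]
    w=np.array([plane("wrist",u,v,.142,s)[:2] for u,v in pts])
    rect=cv2.minAreaRect((w*1000).astype(np.float32)); print(t,st[k],rect)
R=Ro.from_quat(s["eef_rot"]); print("tool y yaw",np.degrees(np.arctan2(*R.as_matrix()[[1,0],1])))
a=plane("wrist",240,190,.142,s);b=plane("wrist",267,187,.142,s);d=plane("wrist",270,210,.142,s);e=plane("wrist",243,213,.142,s)
print(a,b,d,e,(a+b+d+e)/4)
cv2.imwrite("pics/c2.png",cv2.resize(c,None,fx=10,fy=10,interpolation=0))
E
python3 m.py
```

```text
135.0 [   7    0   44   38 1042] ((504.41802978515625, 146.99844360351562), (36.40658187866211, 32.65958023071289), 76.43993377685547)
160 [  8   0  42  37 938] ((503.97607421875, 147.10626220703125), (34.74309158325195, 31.74968147277832), 76.43993377685547)
175 [  9   0  41  37 833] ((504.06817626953125, 147.4896697998047), (33.88788986206055, 31.749095916748047), 76.43994903564453)
190 [ 16  12  26  24 516] ((507.9537353515625, 146.07395935058594), (20.979707717895508, 19.8760929107666), 84.82279205322266)
tool y yaw 76.42762650159625
[0.4984867  0.13664996 0.142     ] [0.50129514 0.15948152 0.142     ] [0.52187245 0.15745874 0.142     ] [0.51905809 0.13416222 0.142     ] [0.5101781  0.14693811 0.142     ]
```

View pics/c2.png

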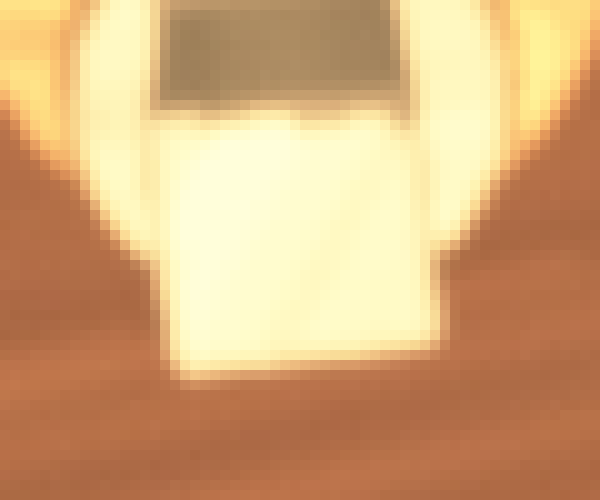

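The crop shows the top face with corners at about (241,187), (266,185), (269,210) and (242,213). That puts the handle centre at about (0.509, 0.1465) with a yaw of 83°, which agrees with the stand foot. Descending.

Emit:
{"name": "play_rows", "arguments": {"rows": [[100, -0.009, 0.003, 0, 0, 0, 0], [100, 0, 0, 0, 0, 0, -7], [100, 0, 0, 0.04, 0, 0, 0], [100, 0, 0, 0.04, 0, 0, 0], [100, 0, 0, 0.04, 0, 0, 0], [100, 0, 0, 0.032, 0, 0, 0], [100, 0, 0, 0, 0, 0, 0]], "grip_force": 25}}

```text
clock: 3.68
tool_pos: [0.5088, 0.1462, 0.2669]
eef_rot: [0.058, 0.998, -0.001, -0.002]
contact_force: [0.4, 0.7, -0.9]
opening: 0.999
finger_force: 0.0
```

Emit:
{"name": "play_rows", "arguments": {"rows": [[30, 0, 0, 0, 0, 0, 0], [0, 0, 0, 0, 0, 0, 0], [0, 0, 0, 0, 0, 0, 0], [0, 0, 0, 0, 0, 0, 0], [0, 0, 0, 0, 0, 0, 0], [0, 0, 0, 0, 0, 0, 0]], "grip_force": 25}}

```text
clock: 4.42
tool_pos: [0.5092, 0.1457, 0.2687]
eef_rot: [0.059, 0.998, 0.0, 0.0]
contact_force: [1.0, 0.0, -0.2]
opening: 0.34
finger_force: 0.0
```

Emit:
{"name": "play_rows", "arguments": {"rows": [[0, 0, 0, 0, 0, 0, 0], [0, 0, 0, 0, 0, 0, 0], [0, 0, 0, 0, 0, 0, 0], [0, 0, 0, 0, 0, 0, 0]]}}

```text
clock: 4.92
tool_pos: [0.5092, 0.1457, 0.2687]
eef_rot: [0.059, 0.998, -0.0, -0.0]
contact_force: [-0.0, -0.8, 0.4]
opening: 0.268
finger_force: 25.0
```

Emit:
{"name": "play_rows", "arguments": {"rows": [[0, 0, 0, -0.01, 0, 0, 0], [0, 0, 0, -0.02, 0, 0, 0], [0, 0, 0, -0.02, 0, 0, 0], [0, 0, 0, -0.025, 0, 0, 0], [0, 0, 0, -0.03, 0, 0, 0], [0, 0, 0, -0.025, 0, 0, 0], [0, 0, 0, 0, 0, 0, 0], [0, 0, 0, 0, 0, 0, 0]]}}

```text
clock: 5.92
tool_pos: [0.5088, 0.1455, 0.3981]
eef_rot: [0.059, 0.998, -0.0, -0.001]
contact_force: [-0.1, 0.5, -1.5]
opening: 0.267
finger_force: 25.0
```

```bash
python3 - <<'E'
from h import *
s=status.get_state(); print(s["tool_pos"],s["contact_force"],s["eef_rot"])
R=Ro.from_quat(s["eef_rot"])
for t in ([.584-0.0,-.142,.399],): print(R.inv().apply(np.array(t)-s["tool_pos"]))
E
```

```text
[0.50876865 0.1454779  0.39805803] [-0.09442936  0.45333777 -1.48977974] [ 5.87905160e-02  9.98270121e-01 -3.03677248e-04 -5.91028060e-04]
[-0.10845375 -0.2766608  -0.00087911]
```

Emit:
{"name": "play_rows", "arguments": {"rows": [[0, -0.02, -0.03, 0, 0, 0, 0], [0, -0.022, -0.034, 0, 0, 0, 0], [0, -0.022, -0.034, 0, 0, 0, 0], [0, -0.022, -0.034, 0, 0, 0, 0], [0, -0.022, -0.034, 0, 0, 0, 0], [0, -0.022, -0.034, 0, 0, 0, 0], [0, -0.022, -0.034, 0, 0, 0, 0], [0, -0.022, -0.034, 0, 0, 0, 0]]}}

```text
clock: 6.92
tool_pos: [0.6506, -0.142, 0.3967]
eef_rot: [0.059, 0.998, 0.0, -0.002]
contact_force: [-0.1, 0.3, -0.8]
opening: 0.27
finger_force: 25.0
```

Emit:
{"name": "play_rows", "arguments": {"rows": [[0, 0, 0, 0.02, 0, 0, 0], [0, 0, 0, 0.02, 0, 0, 0], [0, 0, 0, 0.01, 0, 0, 0], [0, 0, 0, 0, 0, 0, 0], [0, 0, 0, 0, 0, 0, 0], [0, 0, 0, 0, 0, 0, 0]]}}

```text
clock: 7.68
tool_pos: [0.6508, -0.1407, 0.3496]
eef_rot: [0.059, 0.998, -0.0, 0.001]
contact_force: [0.2, -0.3, -1.4]
opening: 0.272
finger_force: 25.0
```

```bash
python3 - <<'E'
from h import *
s=status.get_state(); im=cams.snapshot("wrist"); print(s["clock"],s["tool_pos"],s["eef_rot"])
for l in ("hole","gauge_handle","collar"):
    for d in finder.spot_in("wrist",l)[:3]: print(l,round(d["score"],2),np.round(toworld("wrist",d["at"],s),4))
cv2.imwrite("pics/w2.png",cv2.cvtColor(im,cv2.COLOR_RGB2BGR))
E
```

```text
7.675 [ 0.65078292 -0.14074669  0.34955068] [ 5.87492258e-02  9.98272480e-01 -5.12995403e-05  7.62947884e-04]
hole 0.9 [ 0.557  -0.1505  0.0585]
gauge_handle 0.76 [ 0.6387 -0.1421  0.2029]
gauge_handle 0.27 [0.531  0.1075 0.0072]
collar 0.52 [ 0.6388 -0.1404  0.1241]
```

View pics/w2.png

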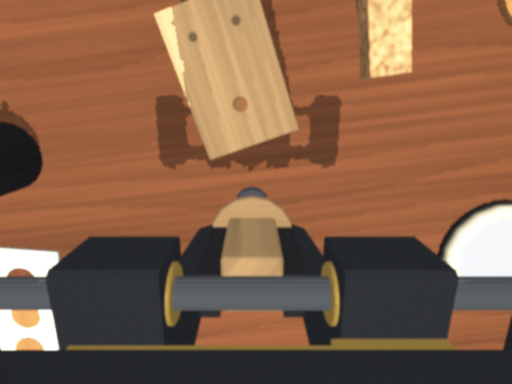

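The wrist view shows the large hole at (240,103), the flange arc with its top at about (252,196), and the collar peeking out at (252,190).

```bash
cat > k.py <<'E'
from h import *
s=status.get_state(); im=cv2.imread("pics/w2.png")
c=im[90:118,225:256]; g=c[...,0].astype(float)+c[...,1]
R=Ro.from_quat(s["eef_rot"])
w=np.clip(np.median(g)-40-g,0,None); yy,xx=np.mgrid[90:118,225:256]
n,L,st,ce=cv2.connectedComponentsWithStats((w>0).astype(np.uint8)); k=L[13,15]; w=w*(L==k); print(st[k])
u,v=(w*xx).sum()/w.sum(),(w*yy).sum()/w.sum(); H=plane("wrist",u,v,.06,s); print("hole",u,v,H)
C=CP("wrist"); f=192/np.tan(np.radians(C["vfov"]/2)); T=np.linalg.inv(C["tool_from_camera"])
def proj(p): q=T@np.r_[p,1]; return [C["cx"]+f*q[0]/q[2],C["cy"]+f*q[1]/q[2]]
o=im.copy(); a=np.linspace(0,2*np.pi,73)
for rad,z,col in ((.022,.1727,(0,255,0)),(.022,.1787,(0,255,255)),(.012,.2287,(255,0,0)),(.012,.2387,(255,0,255))):
    P=np.array([proj([rad*np.cos(t),rad*np.sin(t),z]) for t in a]); print(z,P.min(0).round(1),P.max(0).round(1))
    cv2.polylines(o,[np.round(P*16).astype(np.int32)],True,col,1,shift=4)
print("hole in tool:",R.inv().apply(H-s["tool_pos"]))
def crop(i): return cv2.resize(i[180:240,205:300],None,fx=4,fy=4,interpolation=0)
cv2.imwrite("pics/w2c.png",np.vstack([crop(im),crop(o)]))
E
python3 k.py
```

```text
[  8   6  14  16 176]
hole 239.32540983606557 103.72937158469945 [ 0.58143682 -0.14285968  0.06      ]
0.1727 [209.7 198.5] [294.2 276.8]
0.1787 [211.1 195.2] [292.7 271.2]
0.2287 [234.4 189.3] [269.1 222.3]
0.2387 [235.1 185.7] [268.3 217.4]
hole in tool: [ 0.06863116 -0.01014799  0.28907243]
```

View pics/w2c.png

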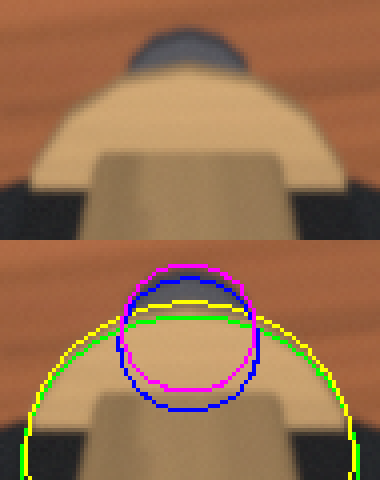

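The predicted outlines fit the flange and collar to within about 1 px, so the rod axis is at tool x of about -0.7 mm. The wrist and top cameras agree on the hole to 2 mm. Moving over it and partly down.

Emit:
{"name": "play_rows", "arguments": {"rows": [[0, 0.02, -0.003, 0, 0, 0, 0], [0, 0.025, -0.004, 0, 0, 0, 0], [0, 0.0243, -0.0033, 0, 0, 0, 0], [0, 0, 0, 0.015, 0, 0, 0], [0, 0, 0, 0.015, 0, 0, 0], [0, 0, 0, 0, 0, 0, 0], [0, 0, 0, 0, 0, 0, 0], [0, 0, 0, 0, 0, 0, 0]]}}

```text
clock: 8.88
tool_pos: [0.581, -0.1428, 0.3189]
eef_rot: [0.059, 0.998, 0.0, 0.0]
contact_force: [0.5, 0.7, -1.4]
opening: 0.268
finger_force: 25.0
```

```bash
python3 - <<'E'
from h import *
s=status.get_state(); R=Ro.from_quat(s["eef_rot"]); print(s["tool_pos"],s["contact_force"])
print("err tool",R.inv().apply(np.array([.58144,-.14286,.06])-s["tool_pos"])-[-.0007,.0002,.2487])
E
```

```text
[ 0.58096048 -0.14280745  0.31894211] [ 0.46149834  0.65556449 -1.41557629]
err tool [ 0.00046499 -0.00024302  0.01024245]
```

Emit:
{"name": "play_rows", "arguments": {"rows": [[0, 0.0004, 0, 0.004, 0, 0, 0], [0, 0, 0, 0.003, 0, 0, 0], [0, 0, 0, 0.002, 0, 0, 0], [0, 0, 0, 0.001, 0, 0, 0], [0, 0, 0, 0.001, 0, 0, 0], [0, 0, 0, 0.001, 0, 0, 0], [0, 0, 0, 0, 0, 0, 0]]}}

```text
clock: 9.75
tool_pos: [0.5804, -0.1428, 0.3069]
eef_rot: [0.059, 0.998, 0.0, 0.001]
contact_force: [1.4, -0.2, -1.0]
opening: 0.269
finger_force: 25.0
```

Emit:
{"name": "play_rows", "arguments": {"rows": [[0, 0, 0, 0.001, 0, 0, 0], [0, 0, 0, 0.001, 0, 0, 0], [0, 0, 0, 0.001, 0, 0, 0], [0, 0, 0, 0, 0, 0, 0]]}}

```text
clock: 10.25
tool_pos: [0.5805, -0.1427, 0.3037]
eef_rot: [0.059, 0.998, 0.0, 0.001]
contact_force: [2.6, 0.2, -0.5]
opening: 0.27
finger_force: 25.0
```

The tip is about 5 mm below the plinth top with no vertical force, so it's in the hole. There is a side force along +x, so I'll shift that way a little.

Emit:
{"name": "play_rows", "arguments": {"rows": [[0, -0.0006, 0, 0, 0, 0, 0], [0, 0, 0, 0.001, 0, 0, 0], [0, 0, 0, 0.001, 0, 0, 0], [0, 0, 0, 0, 0, 0, 0]]}}

```text
clock: 10.75
tool_pos: [0.5808, -0.1428, 0.3016]
eef_rot: [0.059, 0.998, 0.0, 0.0]
contact_force: [3.1, 1.0, -0.7]
opening: 0.271
finger_force: 25.0
```

Emit:
{"name": "play_rows", "arguments": {"rows": [[0, -0.001, 0.0003, 0, 0, 0, 0], [0, 0, 0, 0.001, 0, 0, 0], [0, 0, 0, 0.001, 0, 0, 0], [0, 0, 0, 0, 0, 0, 0]]}}

```text
clock: 11.25
tool_pos: [0.5815, -0.1428, 0.2994]
eef_rot: [0.059, 0.998, -0.0, -0.0]
contact_force: [1.4, -0.0, -1.0]
opening: 0.271
finger_force: 25.0
```

Emit:
{"name": "play_rows", "arguments": {"rows": [[0, -0.0004, 0, 0.001, 0, 0, 0], [0, 0, 0, 0.001, 0, 0, 0], [0, 0, 0, 0.001, 0, 0, 0], [0, 0, 0, 0.001, 0, 0, 0], [0, 0, 0, 0, 0, 0, 0]]}}

```text
clock: 11.88
tool_pos: [0.5819, -0.1429, 0.2958]
eef_rot: [0.059, 0.998, -0.0, -0.0]
contact_force: [-0.6, 0.3, 1.8]
opening: 0.273
finger_force: 25.0
```

Emit:
{"name": "play_rows", "arguments": {"rows": [[0, 0, 0, 0.001, 0, 0, 0], [0, 0, 0, 0.001, 0, 0, 0], [0, 0, 0, 0.001, 0, 0, 0], [0, 0, 0, 0.001, 0, 0, 0], [0, 0, 0, 0.001, 0, 0, 0], [0, 0, 0, 0, 0, 0, 0]]}}

```text
clock: 12.62
tool_pos: [0.582, -0.1429, 0.2904]
eef_rot: [0.059, 0.998, -0.0, -0.0]
contact_force: [-0.7, -1.5, 1.6]
opening: 0.268
finger_force: 25.0
```

Emit:
{"name": "play_rows", "arguments": {"rows": [[0, 0, 0, 0.001, 0, 0, 0], [0, 0, 0, 0.001, 0, 0, 0], [0, 0, 0, 0.001, 0, 0, 0], [0, 0, 0, 0, 0, 0, 0]]}}

```text
clock: 13.12
tool_pos: [0.582, -0.1429, 0.2875]
eef_rot: [0.059, 0.998, 0.0, -0.0]
contact_force: [-1.0, -2.0, 1.1]
opening: 0.269
finger_force: 25.0
```

Emit:
{"name": "play_rows", "arguments": {"rows": [[0, 0, 0, 0.0007, 0, 0, 0], [0, 0, 0, 0.0007, 0, 0, 0], [0, 0, 0, 0, 0, 0, 0]]}}

```text
clock: 13.5
tool_pos: [0.5821, -0.1428, 0.2862]
eef_rot: [0.059, 0.998, 0.0, -0.0]
contact_force: [-1.6, -0.5, 2.5]
opening: 0.27
finger_force: 25.0
```

Emit:
{"name": "play_rows", "arguments": {"rows": [[0, 0.0003, 0, 0.0007, 0, 0, 0], [0, 0, 0, 0.0007, 0, 0, 0], [0, 0, 0, 0, 0, 0, 0]]}}

```text
clock: 13.88
tool_pos: [0.5819, -0.1428, 0.2848]
eef_rot: [0.059, 0.998, 0.0, 0.0]
contact_force: [-1.2, -1.7, 1.6]
opening: 0.27
finger_force: 25.0
```

Emit:
{"name": "play_rows", "arguments": {"rows": [[0, 0, 0, 0.0007, 0, 0, 0], [0, 0, 0, 0.0007, 0, 0, 0], [0, 0, 0, 0, 0, 0, 0]]}}

```text
clock: 14.25
tool_pos: [0.5819, -0.1428, 0.2834]
eef_rot: [0.059, 0.998, 0.0, 0.0]
contact_force: [-0.2, -1.1, 2.0]
opening: 0.271
finger_force: 25.0
```

Emit:
{"name": "play_rows", "arguments": {"rows": [[0, 0, 0, 0.0008, 0, 0, 0], [0, 0, 0, 0.0008, 0, 0, 0], [0, 0, 0, 0, 0, 0, 0]]}}

```text
clock: 14.62
tool_pos: [0.5819, -0.1428, 0.2818]
eef_rot: [0.059, 0.998, 0.0, 0.0]
contact_force: [-0.3, -1.0, 1.2]
opening: 0.268
finger_force: 25.0
```

Emit:
{"name": "play_rows", "arguments": {"rows": [[0, 0, 0, 0.0008, 0, 0, 0], [0, 0, 0, 0.0008, 0, 0, 0], [0, 0, 0, 0, 0, 0, 0]]}}

```text
clock: 15.0
tool_pos: [0.5818, -0.1428, 0.2802]
eef_rot: [0.059, 0.998, 0.0, 0.0]
contact_force: [-0.6, -1.3, 1.8]
opening: 0.271
finger_force: 25.0
```

Emit:
{"name": "play_rows", "arguments": {"rows": [[0, 0, 0, 0.0008, 0, 0, 0], [0, 0, 0, 0.0008, 0, 0, 0], [0, 0, 0, 0, 0, 0, 0]]}}

```text
clock: 15.38
tool_pos: [0.5819, -0.1427, 0.279]
eef_rot: [0.059, 0.998, -0.0, 0.0]
contact_force: [-1.6, -1.7, 5.3]
opening: 0.274
finger_force: 25.0
```

Emit:
{"name": "play_rows", "arguments": {"rows": [[0, 0, 0, 0.0004, 0, 0, 0], [0, 0, 0, 0, 0, 0, 0], [0, 0, 0, 0, 0, 0, 0]]}}

```text
clock: 15.75
tool_pos: [0.5819, -0.1427, 0.279]
eef_rot: [0.059, 0.998, -0.0, 0.0]
contact_force: [-2.4, -0.9, 8.2]
opening: 0.267
finger_force: 25.0
```

Emit:
{"name": "play_rows", "arguments": {"rows": [[0, 0, 0, 0.0003, 0, 0, 0], [0, 0, 0, 0, 0, 0, 0], [0, 0, 0, 0, 0, 0, 0]]}}

```text
clock: 16.12
tool_pos: [0.582, -0.1427, 0.2789]
eef_rot: [0.059, 0.998, -0.0, 0.0]
contact_force: [-2.4, -0.9, 9.7]
opening: 0.271
finger_force: 25.0
```

Firm floor: the force climbs with no travel, at a depth of about 30 mm. I'll unload, let go and retreat.

Emit:
{"name": "play_rows", "arguments": {"rows": [[0, 0.0003, 0, -0.0008, 0, 0, 0], [0, 0, 0, 0, 0, 0, 0], [0, 0, 0, 0, 0, 0, 0]]}}

```text
clock: 16.5
tool_pos: [0.5818, -0.1427, 0.279]
eef_rot: [0.059, 0.998, 0.0, 0.0]
contact_force: [-0.1, -1.5, 5.2]
opening: 0.273
finger_force: 25.0
```

Emit:
{"name": "play_rows", "arguments": {"rows": [[40, 0, 0, 0, 0, 0, 0], [60, 0, 0, 0, 0, 0, 0], [80, 0, 0, 0, 0, 0, 0], [80, 0, 0, 0, 0, 0, 0], [80, 0, 0, 0, 0, 0, 0], [80, 0, 0, 0, 0, 0, 0]]}}

```text
clock: 17.25
tool_pos: [0.5815, -0.1427, 0.2788]
eef_rot: [0.059, 0.998, 0.0, -0.0]
contact_force: [0.6, -0.6, 0.2]
opening: 0.804
finger_force: 0.0
```

Emit:
{"name": "play_rows", "arguments": {"rows": [[80, 0, 0, -0.01, 0, 0, 0], [80, 0, 0, -0.02, 0, 0, 0], [80, 0, 0, -0.03, 0, 0, 0], [80, 0, 0, -0.03, 0, 0, 0], [80, 0, 0, -0.04, 0, 0, 0], [80, 0, 0, 0, 0, 0, 0], [80, 0, 0, 0, 0, 0, 0]]}}

```text
clock: 18.12
tool_pos: [0.5811, -0.1427, 0.4087]
eef_rot: [0.059, 0.998, -0.0, -0.0]
contact_force: [0.2, -0.4, -0.5]
opening: 0.799
finger_force: 0.0
```

```bash
python3 - <<'E'
from h import *
a=cams.snapshot("scene"); b=cams.snapshot("wrist")
o=np.hstack([cv2.resize(a[110:230,130:290],(400,300),interpolation=2),cv2.resize(b,(400,300))])
cv2.imwrite("pics/end.png",cv2.cvtColor(o,cv2.COLOR_RGB2BGR))
E
```

```text
(no output)
```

View pics/end.png

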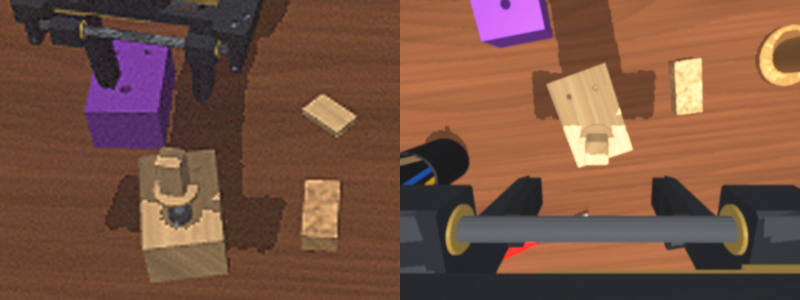

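The gauge stands upright in the wooden plinth: left panel around (175,190), with the collar on the top face. The stand is empty and nothing else has moved. Handing in.

```bash
python3 -c "
from plant import r
print(r.finish_job())"
```

```text
the job is handed in; nothing more can be done
None
```

The gauge is standing upright in the plinth's large hole, with the rod bottomed out at about 30 mm and the collar down on the plinth's top. I let go and handed the job in at about 18 s; the hand-in did not report a verdict.

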